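Angle a frame rail past the post into the jig's bay

ROBOT

A 6-joint arm with a two-finger parallel gripper is mounted at the origin on the work surface. World frame = base frame: x ahead of the robot, y to its left, z up, the work surface at z = 0. Lengths are in m, angles in rad, forces in N, time in s.
With the tool pointing down it reaches from about 0.35 to 0.8 m from the base axis. Payload 7.3 kg.
Tool frame: the origin (TCP) lies on the front face of the gripper's body, between the roots of the fingers; the fingertips stand 73 mm ahead of it and the grasp point (between the pads) lies 54 mm ahead of it; x points along the fingers, y is the direction in which the jaws open and shut, and the axes are right-handed (so a half turn about x gives the same grasp; the last joint's range is limited). The gripper opens to 85 mm and grips with 20 to 120 N. Pads are 22 mm wide; open, the fingers measure 114 mm over their backs; the gripper's body (76 mm by 85 mm) begins 54 mm behind the grasp point. The pads swing forward as they close: fully open they stand 13 mm farther back than shut.
Start: joints at [-1.306, 0.342, 1.524, -0, 1.275, -0.146], TCP at [0.21, -0.481, 0.304] pointing down, gripper open.
Joint ranges: [-2.53, 2.53], [-0.77, 2.02], [0.04, 2.7], [-1, 4.14], [0.28, 2.66], [-3.11, 3.11]. Speed limits (rad/s): [2.57, 2.57, 3.14, 3.14, 3.14, 3.14].

INTERFACE

Orientations are given as a unit quaternion [x, y, z, w].
In Python, from station import * gives the robot as it stands.
- The arm moves only by the tool servo_tool, never from a script. Its argument "increments" is a list of rows, each a list of 5 numbers: the finger opening in cm, from 0 to 8.54, then the shift along the tool's x, y, z in cm, then the turn about the tool's x in rad. In form: [[claw, tx, ty, tz, roll], ...]. A call has 1 to 8 rows; each row is the pose to reach, as a shift and turn from the pose commanded when the call began, along the tool's axes at that moment; what a row does not reach only later rows make up. A row lasts 1/8 s, in which the tool goes at most 62.5 mm and 10.7 degrees, less where a joint would pass 70% of its speed; a pose out of reach is approached as far as the arm can. A call with a gripper value outside its range is refused whole. The fingers move at their own pace and stop on an object; "force" is the grip in N (left out, the last holds). Time passes only in rows, so rows that repeat a pose let the fingers close. It gives the time, the measured TCP pose, the force and the opening at its end, in the units of the state.
- sense(): the state, without advancing time (a new reading comes with each control period).
- snapshot(name): name is "scene" or "top"; returns (picture, depth): 480x640x3 uint8, red, green, blue; 480x640 float32, m along the optical axis (not along the pixel's ray), 0 where there is no reading.
- camera_params(name): a dict with "mtx" (3x3 intrinsics, pixels), "view" (4x4, takes a point from world to camera coordinates). Camera axes: x right, y down, z forward; pixel columns grow to the right and rows downward; lengths in m; the calibration is good to about 2 mm. A picture is of the moment at which its call begins. camera_params takes no time and is no camera call.
- finish_job(): hands the job in, once; it reports no verdict.
The state is a dict: "clock": time; "qpos": joint angles; "joint_vel": joint speeds; "joint_efforts": joint torques, N m; "ee_pos": TCP position; "tcp_rot": TCP orientation; "force": force on the tool from outside, world axes, zero at the start; "wrist_torque": the same for the moment, N m; "opening": finger opening in m.
Only numpy, scipy, OpenCV 4.12 (cv2) and the standard library are available. Lean on these libraries where they do the work, as an engineer would, in place of code of your own. Each camera call takes 0.05 s, during which the arm holds its last target.

TASK

Push the loose aluminium rail across the bench into the bay formed by the three orange fences: nose one end in past the steel post, then push the other end round until the whole rail lies inside, flush along the back fence. Slide it on the bench by pushing with the fingers only, never lifting or tipping it, and leave the servos, the carton and the orange bracket where they are.

Things in the scene. Friction and masses are not known exactly. Their poses are not given: they have to be found in the camera images.
- rail: Loose silver slotted aluminium profile, 240 long, 30 wide, 30 high (mm), about 0.22 kg (varies by a fifth), uniform, ordinary friction. Origin: centre of its underside; y axis along its length, z up. It starts on the robot's side of the bay, roughly parallel to the back fence, its +y end to the robot's left.
- rail_left (a point): Centre of the rail's +y end face (robot's left at the start), 120 mm from the rail's middle and 15 mm above its underside.
- rail_right (a point): Centre of the rail's -y end face, the opposite end.
- jig: The bay: three fixed orange fences, 30 mm high, 16 thick. Origin on the bench at the middle of the back fence's inner face; x points out through the back fence, away from the robot; y along it, to the robot's left. Side fences' inner faces at y = +155 and -155 mm, from x = 0 to x = -95 mm; open towards the robot. Floor is the bench (thin grey mark, no step). Place and yaw (a few degrees) vary.
- post: Fixed upright steel post, yellow cap, 24 mm diameter, 60 high, in the bay's mouth; origin at its foot. In the jig's frame x = -80 mm and y about +78 or -78 mm (+-6; side varies; a flush black plug marks the other side). Clear gap to the farther side fence 221 mm, less than the rail's length: the end nearer the post must go in first, angled, and pass behind it (68 mm clear to the back fence).
- servo_a: Bystander: black servo motor 25 x 45 x 35 mm high, a round silver horn on top; origin at the centre of its underside. Not to be moved.
- servo_b: Bystander: a second such servo motor. Not to be moved.
- carton: Bystander: white and black carton 50 x 50 x 60 mm high; origin at the centre of its underside. Not to be moved.
- bracket: Bystander: orange printed L-bracket 50 x 50 x 44 mm high; origin at the centre of its underside. Not to be moved.
Not all that is in view belongs to the job. What is shaped like the rail but brown, pink or turquoise is not meant.

How it is judged:
On the way:
1. one end of the rail is in the bay, level with the post or beyond it, while the other end is still outside (((x of rail_left in the frame of jig above -0.08 m and y of rail_left in the frame of jig between -0.155 and 0.155 m and x of rail_right in the frame of jig below -0.115 m and height (world z) of rail below 0.006 m) or (x of rail_right in the frame of jig above -0.08 m and y of rail_right in the frame of jig between -0.155 and 0.155 m and x of rail_left in the frame of jig below -0.115 m and height (world z) of rail below 0.006 m))), for 0.1 s.
At the end, for the whole second after the job is handed in: The rail lies flat and still on the bench between the two side fences, behind the post, with no more than 7 mm of gap to the back fence at either end (x of rail_left in the frame of jig between -0.022 and -0.008 m and x of rail_right in the frame of jig between -0.022 and -0.008 m and y of rail_left in the frame of jig between 0.085 and 0.157 m and y of rail_right in the frame of jig between -0.157 and -0.085 m and height (world z) of rail below 0.005 m and angle between rail's own z axis and vertical below 0.05 rad and linear speed of rail below 0.01 m/s); the robot touches nothing.
It fails at once if the rail is pushed with the arm instead of the fingers (contact force between the arm and rail above 3 N).
It fails at once if the rail is lifted: either end more than 12 mm off the bench (height (world z) of any of rail_left, rail_right above 0.027 m).
It fails at once if the rail is tipped or rolled over (angle between rail's own z axis and vertical above 0.25 rad).
It fails at once if a servo, the carton or the bracket is moved more than 20 mm (distance of any of servo_a, servo_b, carton, bracket from where it was at the start of the episode above 0.02 m).
It also fails if it takes over 72 s, if anything falls off the work surface, if the arm or the gripper's body presses on something with over 40 N, if the wrist force passes 120 N, or if a joint passes its speed limit or range.

## Working session

There is one attempt and no reset: what is moved stays moved. The work goes in short steps, Python scripts to look and compute and a tool call to move; the robot and the scene stay as the last step left them, time stands still between calls to the robot, and variables do not carry over. Pictures are saved under pics/ and viewed, and the job is handed in when it is done.

Besides the shell and the picture viewer there is one more tool, called after "Request:" as name(argument=value, ...) on one line, values as JSON. servo_tool: Moves the arm, as the interface text tells. Its arguments: {"type":"object","properties":{"increments":{"type":"array"},"force":{"type":"number"}},"required":["increments"]}

```bash
mkdir -p pics && ls
python3 - <<'E'
from station import *
import cv2,numpy as np
print(sense())
for n in ("scene","top"):
    p,d=snapshot(n); cv2.imwrite(f"pics/{n}0.png",p[:,:,::-1]); np.save(f"{n}0.npy",d)
    c=camera_params(n); print(n,c)
E
```

```text
pics
{'clock': 0.0, 'qpos': array([-1.30600294e+00,  3.42714973e-01,  1.52501952e+00,  2.83045383e-05,
        1.27541716e+00, -1.46001511e-01]), 'joint_vel': array([ 0.00118534,  0.00092573, -0.0005741 ,  0.00099209, -0.00076328,
       -0.00262483]), 'joint_efforts': array([-5.87783306e-04, -4.33685231e+01, -2.46010691e+01, -2.63393831e-04,
        7.88569538e-03, -2.48316985e-05]), 'ee_pos': array([ 0.20960036, -0.48102334,  0.30322903]), 'tcp_rot': array([-0.69222062, -0.14476674,  0.69226695, -0.14366517]), 'force': array([-0.59575694, -0.44389284,  0.40711211]), 'wrist_torque': array([-0.0425654 ,  0.0148855 , -0.00944603]), 'opening': 0.08560961161889415}
scene {'mtx': array([[443.74148727,   0.        , 308.63701587],
       [  0.        , 443.74148727, 240.01102524],
       [  0.        ,   0.        ,   1.        ]]), 'view': array([[ 0.75135566,  0.65950129, -0.02286311, -0.38368556],
       [ 0.38031878, -0.46108258, -0.80172345, -0.16523353],
       [-0.53927943,  0.59368418, -0.59725773,  1.2883006 ],
       [ 0.        ,  0.        ,  0.        ,  1.        ]])}
top {'mtx': array([[568.62137521,   0.        , 309.96691709],
       [  0.        , 568.62137521, 237.48296334],
       [  0.        ,   0.        ,   1.        ]]), 'view': array([[ 0.01373496, -0.99978043,  0.01582549, -0.02206234],
       [-0.9929389 , -0.0155026 , -0.11760956,  0.52164462],
       [ 0.11782907, -0.01409838, -0.99293381,  1.10241213],
       [ 0.        ,  0.        ,  0.        ,  1.        ]])}
```

View pics/top0.png

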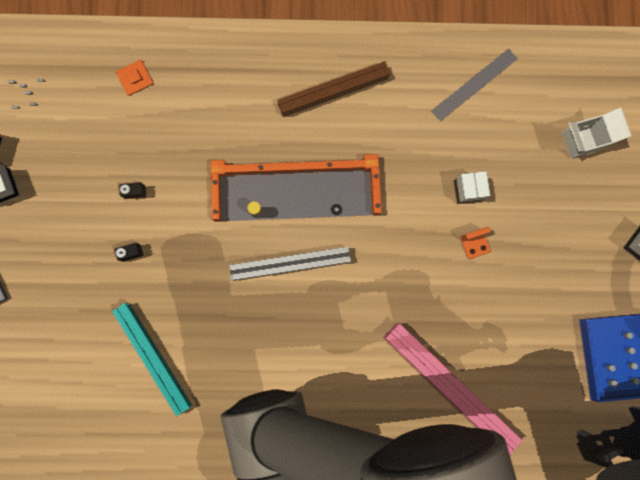

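View pics/scene0.png

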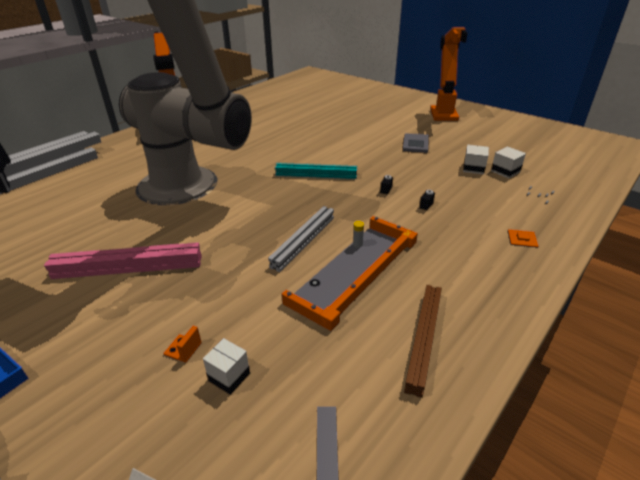

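Top view: the silver rail is at about (290,263), the bay spans (211–382,155–220), the yellow post cap is at (254,208), and the plug is at (336,210). Rail-like candidates: silver (290,263), brown (335,88), pink (455,385), turquoise (150,358) and flat grey strip (475,85). I choose the silver slotted one and check it in a close crop.

```bash
cat > h.py <<'E'
from station import *
import cv2,numpy as np
def px2w(n,u,v,z):
    c=camera_params(n);K=c["mtx"];T=c["view"];R=T[:3,:3];t=T[:3,3]
    o=-R.T@t; d=R.T@np.linalg.inv(K)@np.array([u,v,1.]); return o+d*(z-o[2])/d[2]
def w2px(n,p):
    c=camera_params(n);q=c["view"][:3,:3]@np.asarray(p,float)+c["view"][:3,3];q=c["mtx"]@q;return q[:2]/q[2]
def crop(p,u0,v0,w,h,s,name):
    cv2.imwrite("pics/"+name,cv2.resize(p[v0:v0+h,u0:u0+w,::-1],None,fx=s,fy=s,interpolation=cv2.INTER_CUBIC))
E
python3 - <<'E'
from h import *
p=cv2.imread("pics/top0.png")[:,:,::-1]
crop(p,200,145,195,145,4,"c0.png")
E
```

```text
(no output)
```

View pics/c0.png

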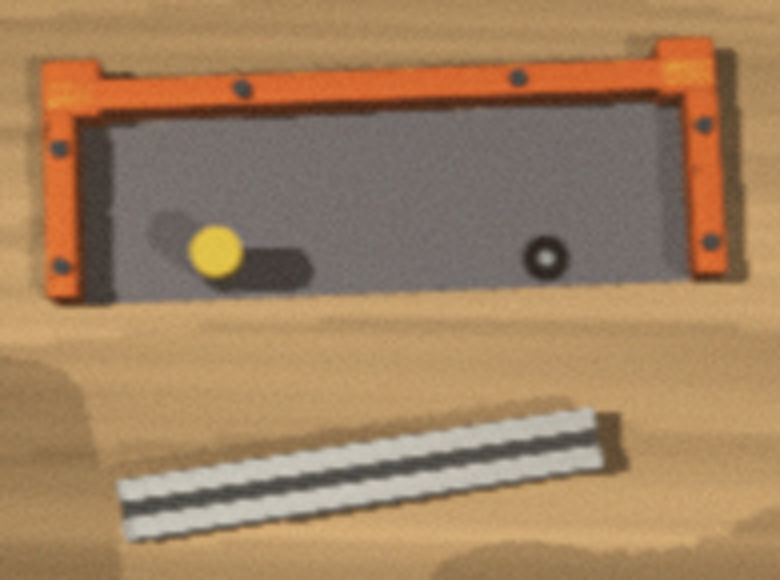

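Run:
```python
from h import *
def W(x,y,z): return px2w("top",(x+.5)/4-.5+200,(y+.5)/4-.5+145,z)
c=camera_params("top");R=c["view"][:3,:3];print("cam",-R.T@c["view"][:3,3])
bl,br=W(105,108,.03),W(655,88,.03); print("back top",bl,br)
print("back bot",W(110,122,0),W(650,103,0))
li=[W(78,125,.03),W(80,298,.03)]; ri=[W(685,110,.03),W(693,275,.03)]
print("L",li,"R",ri)
print("post",W(216,251,.06)); print("plug",W(546,258,0))
rc=[W(118,482,.03),W(595,408,.03),W(603,466,.03),W(130,542,.03)]
for r in rc: print(r)
print(np.linalg.norm(rc[0]-rc[1]),np.linalg.norm(rc[0]-rc[3]),sum(rc)/4)
```

```text
cam [0.38836806 0.00157157 1.15632181]
back top [0.65318229 0.15710033 0.03      ] [ 0.66839754 -0.12073765  0.03      ]
back bot [0.65288632 0.1584315  0.        ] [ 0.66783673 -0.12141263  0.        ]
L [array([0.644202  , 0.17040116, 0.03      ]), array([0.55613088, 0.16654275, 0.03      ])] R [array([ 0.65727626, -0.13598534,  0.03      ]), array([ 0.57275386, -0.14010362,  0.03      ])]
post [0.57589275 0.0967363  0.06      ]
plug [ 0.5852972  -0.06796876  0.        ]
[0.46444701 0.14481041 0.03      ]
[ 0.50487332 -0.09122974  0.03      ]
[ 0.4759707  -0.09537625  0.03      ]
[0.43491261 0.13800297 0.03      ]
0.23947700752948317 0.030308778068224594 [0.47005091 0.02405185 0.03      ]
```

The crop confirms the silver double-slotted rail, with corners (118,482), (595,408), (603,466) and (130,542) in the crop. It measures 239.5 x 30.3 mm. The bay and post also fit: post at jig x = -0.0805, y = +0.083. So the rail's left end goes in first. Next come the jig-frame helpers and the first approach.

```bash
cat >> h.py <<'E'
from scipy.spatial.transform import Rotation as Ro
JY=0.0547; JX=np.array([np.cos(JY),np.sin(JY)]); JYv=np.array([-np.sin(JY),np.cos(JY)]); JO=np.array([.6608,.0182])
def j2w(x,y): return JO+x*JX+y*JYv
def w2j(p): d=np.asarray(p)[:2]-JO; return np.array([d@JX,d@JYv])
def state():
    s=sense();R=Ro.from_quat(s["tcp_rot"]).as_matrix(); return s,R
def go(jx,jy,z,jang):
    """jig target xy, TCP z, jang: direction (rad, jig frame, from jig x) wanted for tool y (mod pi). gives tx,ty,tz(cm),roll"""
    s,R=state(); w=j2w(jx,jy); d=np.array([w[0],w[1],z])-s["ee_pos"]
    t=R.T@d*100
    cur=np.arctan2(R[1,1],R[0,1]); want=jang+JY
    dl=(want-cur+np.pi/2)%np.pi-np.pi/2
    # roll about tool x (down): world yaw = roll*R[2,0]
    roll=dl*np.sign(R[2,0])
    print("t cm",t.round(2),"roll",round(roll,3),"alt",round(roll-np.sign(roll)*np.pi,3),"q6",s["qpos"][5].round(3),"w",w.round(3))
    return t,roll
def where():
    s,R=state(); print("clk",round(s["clock"],2),"jig",w2j(s["ee_pos"]).round(4),"z",s["ee_pos"][2].round(4),"yang_j",round(np.arctan2(R[1,1],R[0,1])-JY,3),"F",s["force"].round(1),"op",round(s["opening"],4),"tilt",R[:,0].round(3),"q",s["qpos"].round(2))
def rail(lx,ly,rx,ry):
    pass
E
python3 - <<'E'
from h import *
where()
s,R=state();print(R.round(3))
def W(x,y,z): return px2w("top",(x+.5)/4-.5+200,(y+.5)/4-.5+145,z)
rc=[w2j(W(*a,.03)) for a in [(118,482),(595,408),(603,466),(130,542)]]
print("L",(rc[0]+rc[3])/2,"R",(rc[1]+rc[2])/2,"post",w2j(W(216,251,.06)))
for n,(u,v,z) in dict(carton=(473,187,.06),bracket=(477,243,.03),sa=(132,190,.035),sb=(130,251,.035)).items(): print(n,w2j(px2w("top",u,v,z)))
L=(rc[0]+rc[3])/2; Rr=(rc[1]+rc[2])/2; a=(L-Rr)/np.linalg.norm(L-Rr); print("axis",a, "ang",np.arctan2(a[1],a[0]))
go(*(L+a*.05),.15,np.arctan2(a[1],a[0])+np.pi/2)
E
```

```text
clk 0.1 jig [-0.4778 -0.4739] z 0.3033 yang_j -1.215 F [-0.7  0.1  0.7] op 0.0853 tilt [-0.     0.001 -1.   ] q [-1.31  0.34  1.52 -0.    1.28 -0.15]
[[-0.     0.399 -0.917]
 [ 0.001 -0.917 -0.399]
 [-1.    -0.001 -0.   ]]
L [-0.20406838  0.13456493] R [-0.17621934 -0.10202119] post [-0.08048646  0.08306095]
carton [-0.05630486 -0.34968357]
bracket [-0.16453197 -0.3587103 ]
sa [-0.03170665  0.3261741 ]
sb [-0.15387786  0.33062414]
axis [-0.11690492  0.99314311] ang 1.6879691855210168
t cm [ 15.41 -52.32 -48.05] roll -1.332 alt 1.81 q6 -0.146 w [0.441 0.191]
```

Request:
servo_tool(increments=[[0, 2, -21, -35, -1.33], [0, 2, -21, -35, -1.33], [0, 2, -21, -35, -1.33], [0, 2, -21, -35, -1.33], [0, 2, -21, -35, -1.33], [0, 2, -21, -35, -1.33], [0, 2, -21, -35, -1.33], [0, 2, -21, -35, -1.33]], force=40)

```text
clock: 1.1
ee_pos: [0.4474, -0.1471, 0.2834]
tcp_rot: [0.454, 0.542, -0.454, 0.541]
force: [-0.9, 0.1, 0.2]
opening: 0.0001
```

Run:
```python
from h import *
where()
L=np.array([-.204,.1346]);a=np.array([-.117,.993])
go(*(L+a*.05),.15,np.arctan2(a[1],a[0])+np.pi/2)
```

```text
clk 1.1 jig [-0.2221 -0.1534] z 0.2834 yang_j 0.12 F [-0.9  0.1  0.2] op 0.0001 tilt [-0.001  0.001 -1.   ] q [-0.48  0.26  1.7   0.    1.18 -0.66]
t cm [ 13.36   5.28 -33.37] roll 0.003 alt -3.139 q6 -0.656 w [0.441 0.191]
```

Request:
servo_tool(increments=[[0, 5, 5.3, -33.4, 0], [0, 8, 5.3, -33.4, 0], [0, 10, 5.3, -33.4, 0], [0, 12, 5.3, -33.4, 0], [0, 13, 5.3, -33.4, 0], [0, 13, 5.3, -33.4, 0], [0, 16, 5.3, -33.4, 0], [0, 20, 5.3, -33.4, 0]])

```text
clock: 2.1
ee_pos: [0.443, 0.1888, 0.0833]
tcp_rot: [0.457, 0.54, -0.456, 0.541]
force: [-0.5, -0.4, 0.1]
opening: -0.0
```

Run:
```python
from h import *
where()
p,d=snapshot("scene"); crop(p,220,150,240,180,3,"s1.png")
p,d=snapshot("top"); cv2.imwrite("pics/t1.png",p[:,:,::-1])
L=np.array([-.204,.1346]);a=np.array([-.117,.993])
go(*(L+a*.015-a*.09),.083,np.arctan2(a[1],a[0])+np.pi/2)
```

```text
clk 2.1 jig [-0.2081  0.1823] z 0.0833 yang_j 0.114 F [-0.5 -0.4  0.1] op -0.0 tilt [ 0.002  0.    -1.   ] q [ 0.24  0.57  1.89 -0.    0.68  0.08]
t cm [-0.21  0.18 12.21] roll -0.004 alt 3.137 q6 0.075 w [0.463 0.068]
```

View pics/s1.png

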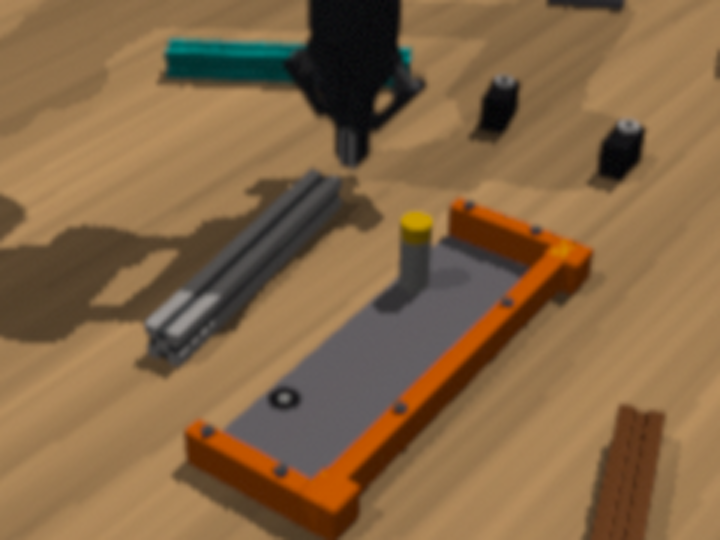

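View pics/t1.png

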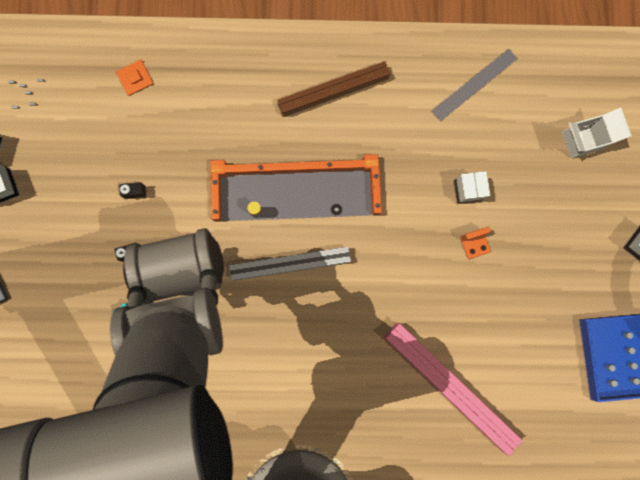

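Crop: the closed fingertips (350,160) are low, just beyond the rail's left end (320,180). Next I push the rail along its axis to the right.

Request:
servo_tool(increments=[[0, 0, 0.1, 2.5, 0], [0, 0, 0.2, 3.5, 0], [0, 0, 0.2, 4.4, 0], [0, 0, 0.2, 5.3, 0], [0, 0, 0.2, 6.2, 0], [0, 0, 0.2, 7.1, 0], [0, 0, 0.2, 8, 0], [0, 0, 0.2, 8.5, 0]])

```text
clock: 3.2
ee_pos: [0.4589, 0.1051, 0.0838]
tcp_rot: [0.456, 0.541, -0.456, 0.541]
force: [-1.1, 3.0, 2.1]
opening: 0.0001
```

Run:
```python
from h import *
where()
p,d=snapshot("scene"); crop(p,200,150,240,180,3,"s2.png")
p,d=snapshot("top"); crop(p,160,140,260,190,3,"t2.png")
```

```text
clk 3.2 jig [-0.1969  0.0978] z 0.0838 yang_j 0.115 F [-1.1  3.   2.1] op 0.0001 tilt [-0. -0. -1.] q [ 0.06  0.56  1.92 -0.    0.66 -0.11]
```

View pics/t2.png

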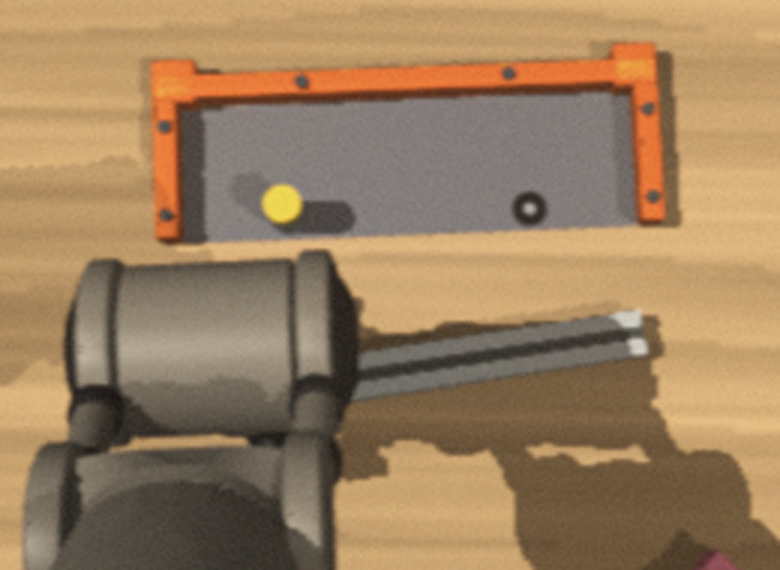

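View pics/s2.png

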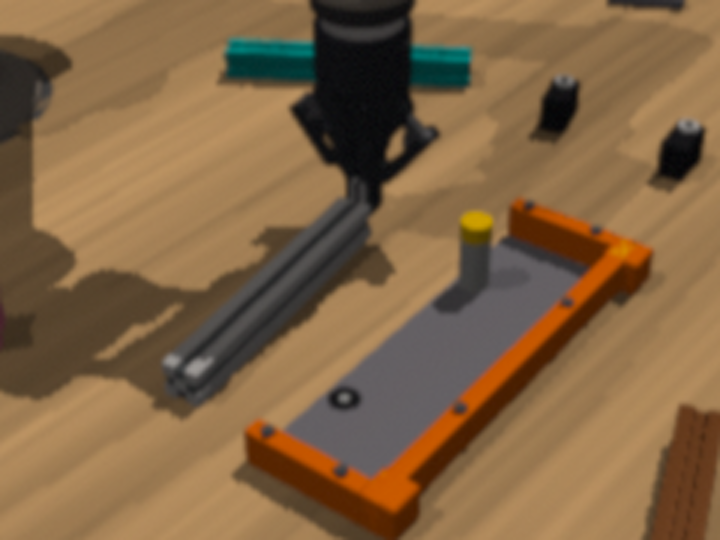

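The rail slides straight with the finger flat on its end face: its right end was at (352,256) and is now at about (373,251). I carry on for 4.5 cm.

Request:
servo_tool(increments=[[0, 0, 0, 0.8, 0], [0, 0, 0, 1.6, 0], [0, 0, 0, 2.4, 0], [0, 0, 0, 3.2, 0], [0, 0, 0, 4, 0], [0, 0, 0, 4.5, 0], [0, 0, 0, 3.5, 0], [0, -10, 0, 0, 0]])

```text
clock: 4.3
ee_pos: [0.4591, 0.0917, 0.1399]
tcp_rot: [0.454, 0.543, -0.459, 0.538]
force: [2.3, -0.2, 0.8]
opening: -0.0002
```

Run:
```python
from h import *
where()
p,d=snapshot("top"); crop(p,180,140,260,190,3,"t3.png")
p,d=snapshot("scene"); crop(p,180,150,240,180,3,"s3.png")
```

```text
clk 4.3 jig [-0.1974  0.0844] z 0.1399 yang_j 0.114 F [ 2.3 -0.2  0.8] op -0.0002 tilt [-0.01 -0.   -1.  ] q [ 0.03  0.46  1.88 -0.    0.82 -0.14]
```

View pics/t3.png

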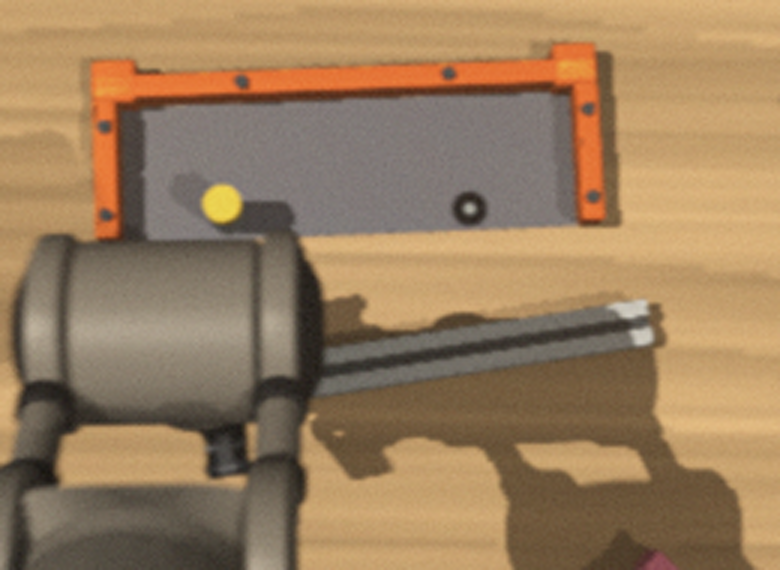

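View pics/s3.png

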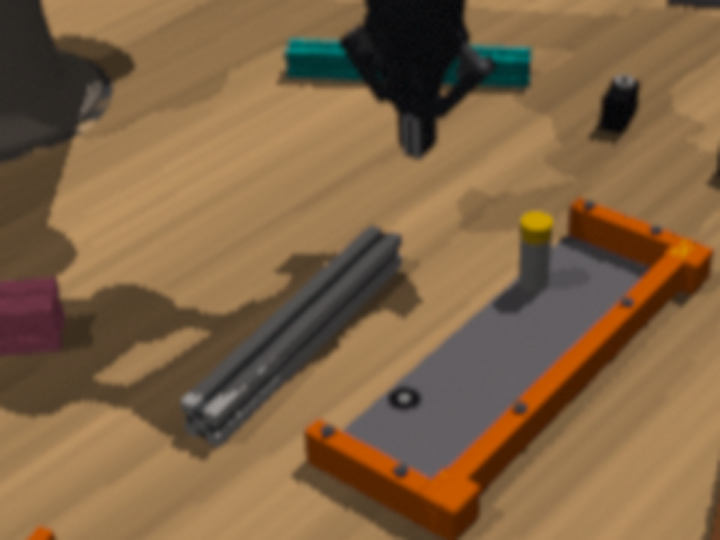

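Run:
```python
from h import *
def W(x,y,z=.03): return w2j(px2w("top",(x+.5)/3-.5+180,(y+.5)/3-.5+140,z))
A,B=W(646,301),W(655,344); Rr=(A+B)/2
f=W(320,396)-W(652,344); g=W(320,348)-W(610,305)
print(A,B,Rr,f/np.linalg.norm(f),g/np.linalg.norm(g))
a=(f+g)/np.linalg.norm(f+g); L=Rr+.24*a; print("axis",a,"L",L,"C",Rr+.12*a)
```

```text
[-0.15205355 -0.19461672] [-0.18099247 -0.19892176] [-0.16652301 -0.19676924] [-0.11521814  0.99334021] [-0.10800933  0.99414988]
axis [-0.11185564  0.99372447] L [-0.19336836  0.04172463] C [-0.17994569 -0.07752231]
```

Run:
```python
from h import *
go(-.235,.017,.083,.112)
```

```text
t cm [ 6.36 -5.01  6.36] roll 0.005 alt -3.136 q6 -0.135 w [0.425 0.022]
```

Request:
servo_tool(increments=[[0, 0, -5, 3, 0], [0, 0, -5, 6.4, 0], [0, 0, -5, 6.4, 0]])

```text
clock: 4.78
ee_pos: [0.423, 0.019, 0.143]
tcp_rot: [0.457, 0.54, -0.456, 0.541]
force: [-0.5, 0.3, 0.3]
opening: -0.0001
```

Run:
```python
from h import *
where()
go(-.235,.017,.083,.112)
```

```text
clk 4.78 jig [-0.2374  0.0138] z 0.143 yang_j 0.113 F [-0.5  0.3  0.3] op -0.0001 tilt [ 0.001 -0.    -1.   ] q [-0.14  0.38  2.   -0.    0.75 -0.3 ]
t cm [ 6.    0.27 -0.29] roll 0.001 alt -3.14 q6 -0.304 w [0.425 0.022]
```

Request:
servo_tool(increments=[[0, 6, 0, 0, 0], [0, 6, 1, 0, 0], [0, 6, 2, -0.3, 0.03], [0, 6, 3.4, -0.45, 0.1], [0, 6, 4.8, -0.55, 0.2], [0, 6, 6.1, -0.45, 0.29], [0, 6, 7.4, -0.3, 0.375], [0, 6, 8.7, 0.05, 0.46]])

```text
clock: 5.78
ee_pos: [0.5101, 0.0354, 0.0853]
tcp_rot: [0.568, 0.422, -0.567, 0.422]
force: [-0.8, 0.3, -0.4]
opening: -0.0004
```

Run:
```python
from h import *
where()
p,d=snapshot("top"); crop(p,180,140,260,190,3,"t4.png")
p,d=snapshot("scene"); crop(p,180,150,240,180,3,"s4.png")
```

```text
clk 5.78 jig [-0.1496  0.0254] z 0.0853 yang_j -0.346 F [-0.8  0.3 -0.4] op -0.0004 tilt [ 0.002 -0.    -1.   ] q [-0.08  0.6   1.81  0.    0.73  0.21]
```

View pics/t4.png

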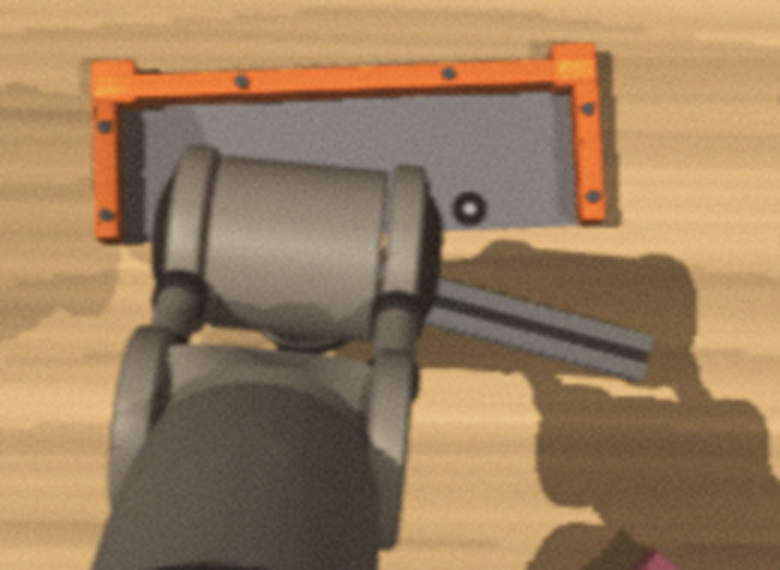

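View pics/s4.png

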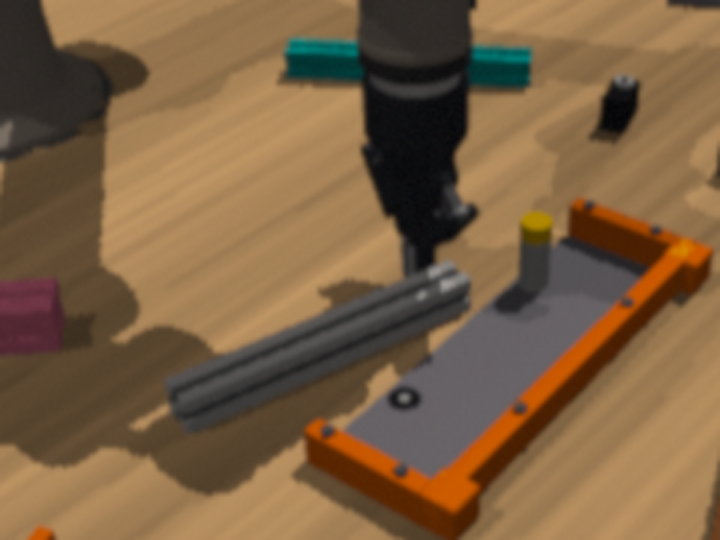

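```bash
cat >> h.py <<'E'
def meas(pts,s,u0,v0,w):
    """pts: right-end far corner, near corner, far-edge pt, near-edge pt (crop px)"""
    P=[w2j(px2w("top",(x+.5)/s-.5+u0,(y+.5)/s-.5+v0,.03)) for x,y in pts]
    f=P[2]-P[0]; g=P[3]-P[1]; f/=np.linalg.norm(f); g/=np.linalg.norm(g); a=f+g; a/=np.linalg.norm(a)
    if w=='R': E=(P[0]+P[1])/2; L=E+.24*a; R=E
    else: L=(P[0]+P[1])/2; a=-a; R=L-.24*a
    print("wid",np.linalg.norm(P[0]-P[1]).round(4),"theta",np.degrees([np.arctan2(v[0],v[1]) for v in (f,g,a)]).round(1),"L",L.round(4),"R",R.round(4),"C",((L+R)/2).round(4)); return L,R,a
E
python3 - <<'E'
from h import *
L,R,a=meas([(653,339),(642,381),(445,279),(428,321)],3,180,140,'R')
n=np.array([a[1],-a[0]]); C=(L+R)/2
s,_=state(); t=w2j(s["ee_pos"])-C; print("tool in rail frame s,n",t@a,t@n)
E
```

```text
wid 0.029 theta [18.5 18.  18.2] L [-0.1163  0.0346] R [-0.1914 -0.1933] C [-0.1539 -0.0793]
tool in rail frame s,n 0.10065369824027572 -0.027726366338731236
```

Crop: the rail's right end is at (647,360). Rail angle is now 18° as predicted. I continue to about 34°, then back off and lift.

Request:
servo_tool(increments=[[0, 0, 1.1, -0.1, 0.06], [0, 0, 2.2, -0.2, 0.12], [0, 0, 3.3, -0.2, 0.19], [0, 0, 4.3, -0.2, 0.26], [0, 0, 4.5, -0.2, 0.26], [0, 0, 3, -0.2, 0.26], [0, -6, 2, -0.2, 0.26], [0, -8, -2, 4, 0.26]])

```text
clock: 6.88
ee_pos: [0.4802, 0.0023, 0.1664]
tcp_rot: [0.618, 0.346, -0.614, 0.349]
force: [-1.2, -1.7, 0.1]
opening: -0.0001
```

Run:
```python
from h import *
where()
p,d=snapshot("top"); crop(p,180,140,260,190,3,"t5.png")
p,d=snapshot("scene"); crop(p,180,150,240,180,3,"s5.png")
```

```text
clk 6.88 jig [-0.1812 -0.006 ] z 0.1664 yang_j -0.599 F [-1.2 -1.7  0.1] op -0.0001 tilt [ 0.008 -0.001 -1.   ] q [-0.15  0.42  1.83  0.    0.87  0.39]
```

View pics/t5.png

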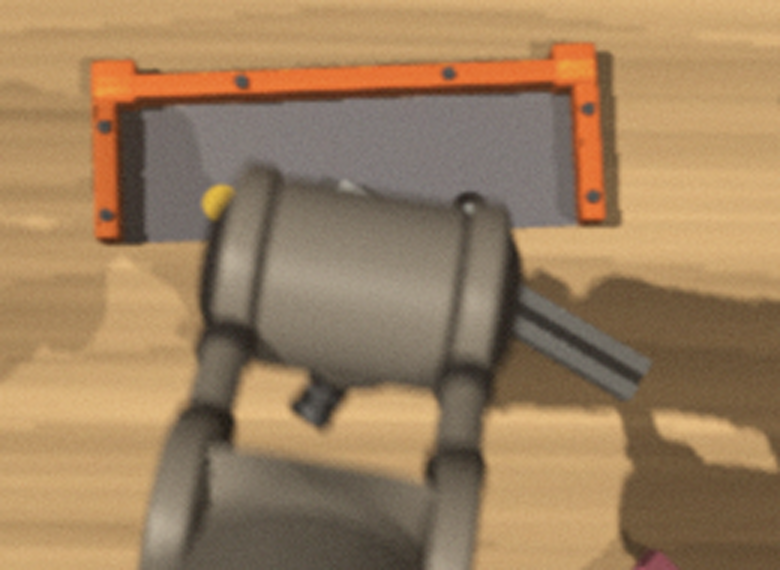

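View pics/s5.png

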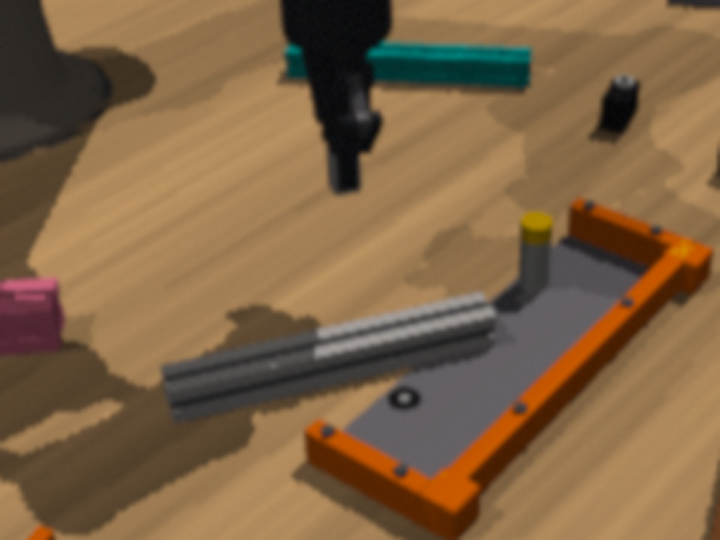

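Run:
```python
from h import *
L,R,a=meas([(651,362),(629,401),(528,291),(513,337)],3,180,140,'R')
# scene check
for nm,p in (("L",L),("R",R)):
    w=j2w(*p); print(nm,((w2px("scene",[*w,.03])-[180,150])*3).round(0))
n=np.array([a[1],-a[0]]); post=np.array([-.0805,.083]); print("post off",(post-L)@n,(post-L)@a)
go(*(R-a*.035),.14,np.arctan2(a[1],a[0])+np.pi/2)
```

```text
wid 0.0299 theta [32.5 31.3 31.9] L [-0.0785  0.0162] R [-0.2055 -0.1875] C [-0.142  -0.0857]
L [485. 295.]
R [162. 374.]
post off -0.03707719886645728 0.055659495121721185
t cm [ 2.53  8.9  19.41] roll -0.045 alt 3.097 q6 0.389 w [ 0.449 -0.211]
```

Scene crop: the rail's left end (488,302) is at the bay's mouth, right of the post, which agrees with the top measurement. Next I move the tool to the right end, on the axis.

Request:
servo_tool(increments=[[0, 0, 3, 6, -0.045], [0, 1, 6, 12, -0.045], [0, 2, 8.9, 17, -0.045], [0, 2, 8.9, 19.4, -0.045], [0, 2, 8.9, 19.4, -0.045], [0, 5, 8.9, 19.4, -0.045], [0, 8, 8.9, 19.4, -0.045], [0, 8, 8.9, 19.4, -0.045]])

```text
clock: 7.98
ee_pos: [0.4519, -0.2083, 0.0818]
tcp_rot: [-0.608, -0.361, 0.609, -0.359]
force: [0.7, 0.3, 0.1]
opening: -0.0
```

Run:
```python
from h import *
where()
p,d=snapshot("top"); crop(p,180,140,260,190,3,"t6.png")
p,d=snapshot("scene"); crop(p,130,170,240,180,3,"s6.png")
```

```text
clk 7.97 jig [-0.221  -0.2148] z 0.0818 yang_j -0.557 F [0.7 0.3 0.1] op -0.0 tilt [-0.003  0.002 -1.   ] q [-0.59  0.59  1.85  0.    0.71 -0.08]
```

View pics/t6.png

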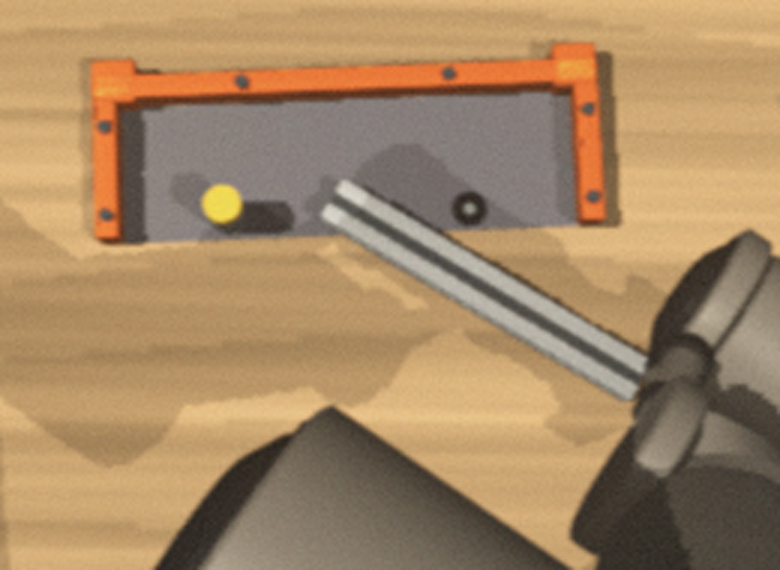

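View pics/s6.png

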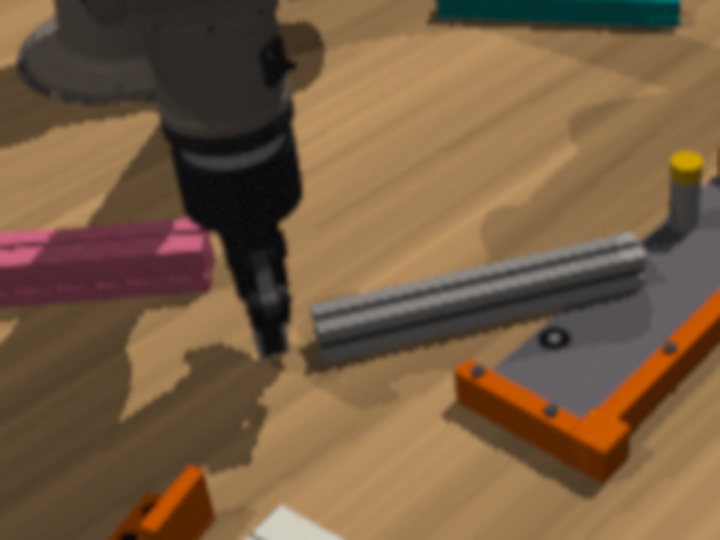

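Run:
```python
from h import *
L,R,a=meas([(345,179),(322,212),(645,351),(631,399)],3,180,140,'L')
n=np.array([a[1],-a[0]]); post=np.array([-.0805,.083]); print("post off",(post-L)@n,(post-L)@a)
s,_=state(); t=w2j(s["ee_pos"])-R; print("tool rel R s,n",t@a,t@n)
```

```text
wid 0.0272 theta [-147.6 -146.3   33. ] L [-0.0729  0.0107] R [-0.2037 -0.1905] C [-0.1383 -0.0899]
post off -0.04579597377320971 0.05647761758796482
tool rel R s,n -0.030219566031725896 0.0003385282626734759
```

Scene crop: the fingertip (270,350) is behind the right end (315,335). Top crop: left end at (333,195), inside the mouth, with a lateral offset from the post axis of about 40–46 mm. Next I push along the axis.

Request:
servo_tool(increments=[[0, 0, 0, -1.6, 0], [0, 0, 0, -2.5, 0], [0, 0, 0, -3.4, 0], [0, 0, 0, -4.3, 0], [0, 0, 0, -5.2, 0], [0, 0, 0, -6.1, 0], [0, 0, 0, -7, 0], [0, 0, 0, -7.9, 0]])

```text
clock: 9.07
ee_pos: [0.4909, -0.1406, 0.0828]
tcp_rot: [-0.609, -0.359, 0.609, -0.359]
force: [-1.9, -2.7, 2.5]
opening: 0.0002
```

Run:
```python
from h import *
where()
p,d=snapshot("top"); crop(p,180,140,260,190,3,"t7.png")
p,d=snapshot("scene"); crop(p,180,150,240,180,3,"s7.png")
```

```text
clk 9.07 jig [-0.1783 -0.1493] z 0.0828 yang_j -0.56 F [-1.9 -2.7  2.5] op 0.0002 tilt [-0. -0. -1.] q [-0.43  0.61  1.81 -0.    0.72  0.08]
```

View pics/t7.png

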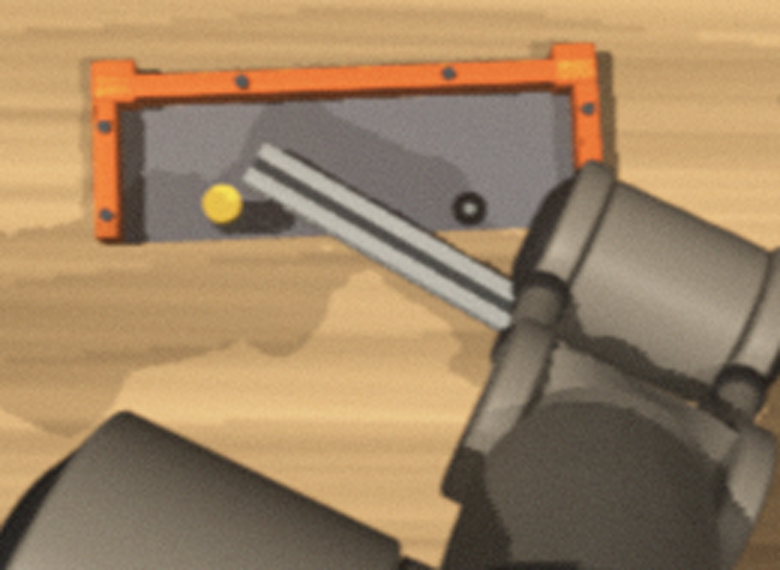

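View pics/s7.png

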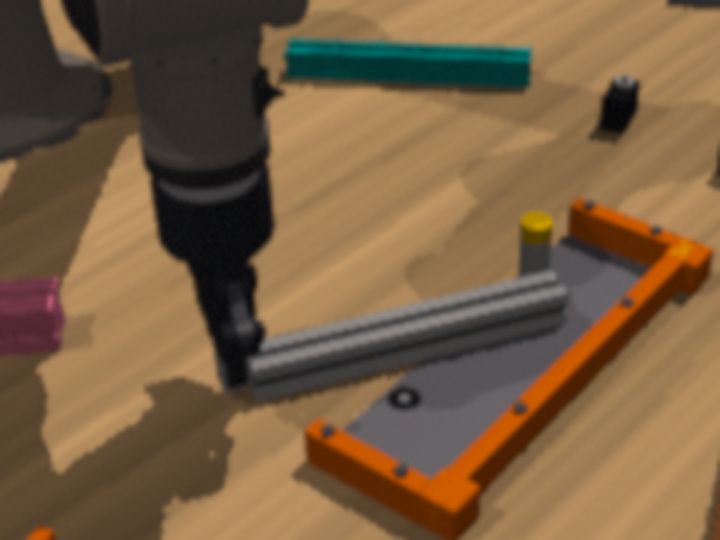

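Run:
```python
from h import *
L,R,a=meas([(267,143),(245,178),(510,284),(497,326)],3,180,140,'L')
n=np.array([a[1],-a[0]]); post=np.array([-.0805,.083]); print("post off",(post-L)@n,(post-L)@a)
s,_=state(); t=w2j(s["ee_pos"])-R; print("tool rel R s,n",t@a,t@n)
```

```text
wid 0.028 theta [-147.3 -147.1   32.8] L [-0.0471  0.0617] R [-0.1771 -0.1401] C [-0.1121 -0.0392]
post off -0.03958444198358842 -0.0001571854161302637
tool rel R s,n -0.007910352088201029 0.003774910142151643
```

Request:
servo_tool(increments=[[0, 0, 0, -0.8, 0], [0, 0, 0, -1.6, 0], [0, 0, 0, -2.4, 0], [0, 0, 0, -3.2, 0], [0, 0, 0, -4, 0], [0, 0, 0, -4.1, 0], [0, 0, 0, -2.5, 0], [0, -5, 0, 0, 0]])

```text
clock: 10.18
ee_pos: [0.4884, -0.1412, 0.1305]
tcp_rot: [-0.607, -0.362, 0.611, -0.357]
force: [0.5, -0.7, 0.7]
opening: -0.0001
```

Run:
```python
from h import *
where()
p,d=snapshot("top"); crop(p,180,140,260,190,3,"t8.png")
p,d=snapshot("scene"); crop(p,180,150,240,180,3,"s8.png")
```

```text
clk 10.18 jig [-0.1808 -0.1498] z 0.1305 yang_j -0.559 F [ 0.5 -0.7  0.7] op -0.0001 tilt [-0.007  0.003 -1.   ] q [-0.43  0.53  1.78 -0.    0.84  0.07]
```

View pics/t8.png

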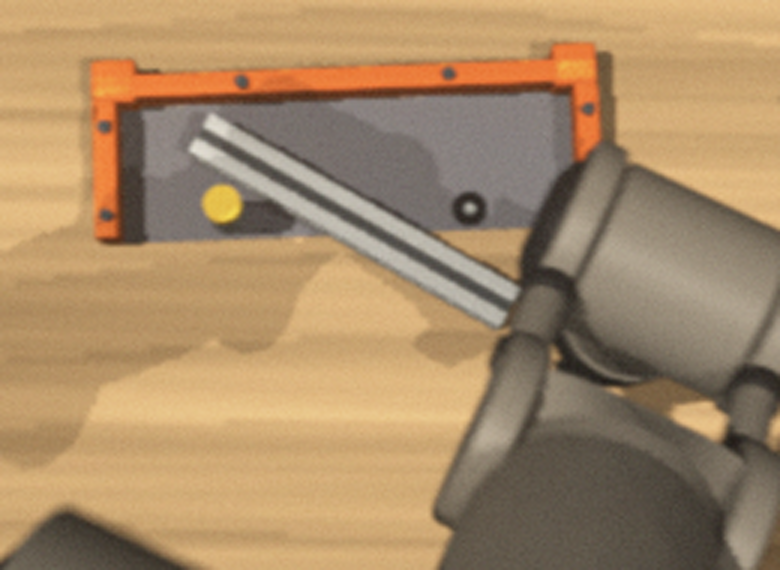

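View pics/s8.png

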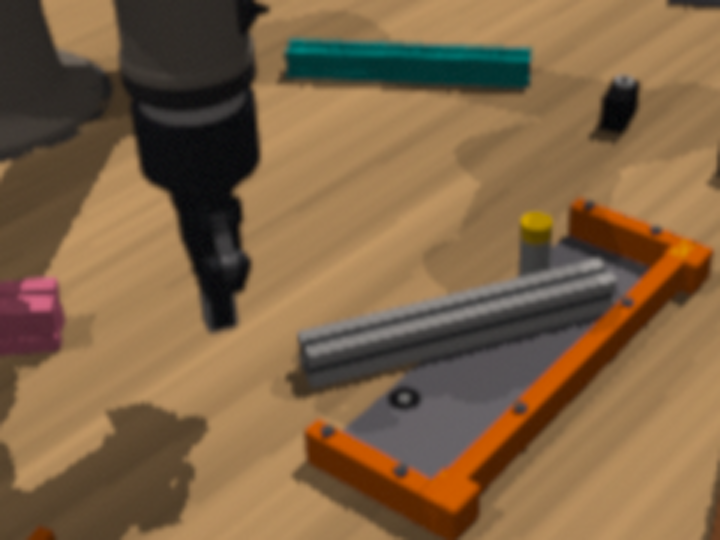

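Run:
```python
from h import *
L,R,a=meas([(210,113),(189,148),(520,288),(500,327)],3,180,140,'L')
n=np.array([a[1],-a[0]]); C=(L+R)/2; post=np.array([-.0805,.083]); print("post off",(post-C)@n,(post-C)@a)
t=C-a*.095-n*.045
go(*t,.1,np.arctan2(n[1],n[0])); print(t,a,n)
```

```text
wid 0.0276 theta [-148.  -147.6   32.2] L [-0.0252  0.0989] R [-0.1531 -0.1042] C [-0.0892 -0.0026]
post off -0.03828722567633908 0.07709770877026502
t cm [ 3.63 -5.03 -7.96] roll -0.0 alt 3.141 q6 0.073 w [ 0.486 -0.051]
[-0.17786237 -0.05906777] [0.53272901 0.84628589] [ 0.84628589 -0.53272901]
```

Request:
servo_tool(increments=[[0, 0, -5, -4, 0], [0, 0, -5, -8, 0], [0, 0, -5, -8, 0], [0, 4.7, -5, -8, 0], [0, 4.7, -5, -8, 0]])

```text
clock: 10.9
ee_pos: [0.4835, -0.0475, 0.0835]
tcp_rot: [-0.607, -0.361, 0.611, -0.357]
force: [0.2, 0.2, 0.3]
opening: -0.0001
```

Run:
```python
from h import *
where()
C=np.array([-.0892,-.0026])
s,R=state()
for piv in (.06,.077):
  th0=np.radians(32.2)
  P=C+piv*np.array([np.sin(th0),np.cos(th0)])
  for d in (32.2,27,22,17,12,7,3):
    th=np.radians(d);a=np.array([np.sin(th),np.cos(th)]);n=np.array([a[1],-a[0]])
    t=P-a*(.095+piv)-n*.0295
    dw=np.r_[j2w(*t)-s["ee_pos"][:2],0]; print(piv,d,t.round(4),(R.T@dw*100).round(2),"roll",round(th-th0,3))
```

```text
clk 10.9 jig [-0.1807 -0.0559] z 0.0835 yang_j -0.561 F [0.2 0.2 0.3] op -0.0001 tilt [-0.007  0.001 -1.   ] q [-0.26  0.58  1.88 -0.    0.7   0.25]
0.06 32.2 [-0.1648 -0.0673] [-0.01  1.95  0.12] roll 0.0
0.06 27 [-0.1539 -0.0765] [-0.02  3.36  0.32] roll -0.091
0.06 22 [-0.1426 -0.0845] [-0.03  4.74  0.4 ] roll -0.178
0.06 17 [-0.1308 -0.0914] [-0.04  6.11  0.35] roll -0.265
0.06 12 [-0.1183 -0.0973] [-0.05  7.48  0.19] roll -0.353
0.06 7 [-0.1054 -0.1021] [-0.06  8.83 -0.09] roll -0.44
0.06 3 [-0.0948 -0.1051] [-0.07  9.88 -0.4 ] roll -0.51
0.077 32.2 [-0.1648 -0.0673] [-0.01  1.95  0.12] roll 0.0
0.077 27 [-0.1525 -0.0773] [-0.02  3.52  0.32] roll -0.091
0.077 22 [-0.14   -0.0859] [-0.03  5.04  0.37] roll -0.178
0.077 17 [-0.1267 -0.0933] [-0.04  6.56  0.29] roll -0.265
0.077 12 [-0.1128 -0.0996] [-0.05  8.07  0.09] roll -0.353
0.077 7 [-0.0984 -0.1046] [-0.06  9.55 -0.25] roll -0.44
0.077 3 [-0.0866 -0.1077] [-0.07 10.71 -0.62] roll -0.51
```

Request:
servo_tool(increments=[[0, 0, 1.2, 0, 0], [0, 0, 2.1, 0.2, -0.01], [0, 0, 2.9, 0.3, -0.06], [0, 0, 3.8, 0.35, -0.11], [0, 0, 4.7, 0.4, -0.165], [0, 0, 5.6, 0.4, -0.22], [0, 0, 6.3, 0.35, -0.265]])

```text
clock: 11.78
ee_pos: [0.5401, -0.0815, 0.0871]
tcp_rot: [0.556, 0.436, -0.556, 0.438]
force: [-0.5, 0.6, 0.6]
opening: -0.0001
```

Run:
```python
from h import *
where()
p,d=snapshot("top"); crop(p,180,140,260,190,3,"t9.png")
p,d=snapshot("scene"); crop(p,180,150,240,180,3,"s9.png")
```

```text
clk 11.78 jig [-0.1259 -0.0929] z 0.0871 yang_j -0.293 F [-0.5  0.6  0.6] op -0.0001 tilt [ 0.002 -0.001 -1.   ] q [-0.29  0.64  1.71 -0.    0.79 -0.05]
```

View pics/t9.png

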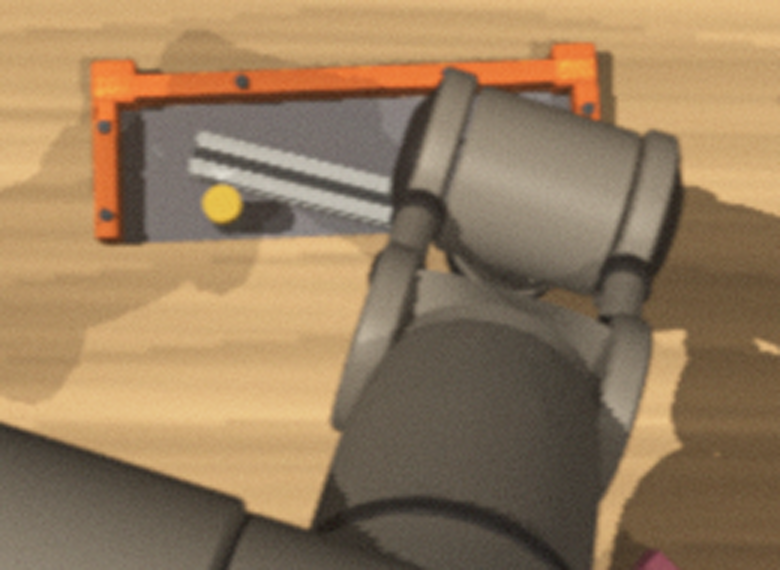

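View pics/s9.png

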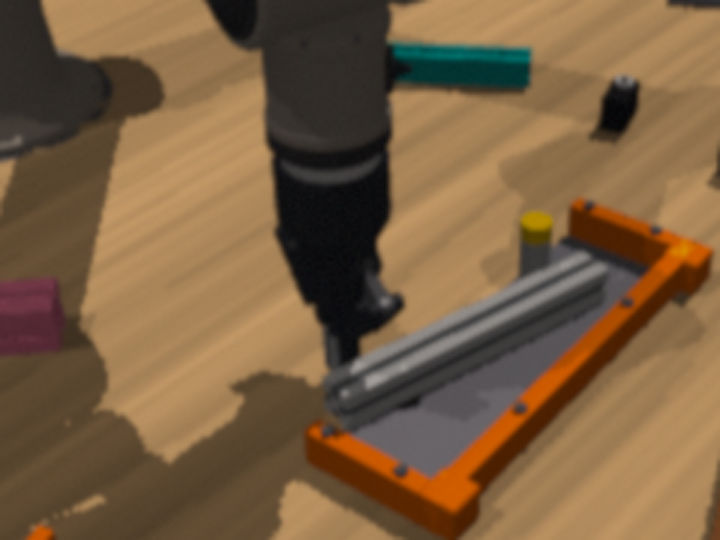

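Run:
```python
from h import *
L,R,a=meas([(201,131),(189,171),(395,178),(390,221)],3,180,140,'L')
n=np.array([a[1],-a[0]]); C=(L+R)/2; post=np.array([-.0805,.083]); print("post off",(post-C)@n,(post-C)@a)
print("R far corner",R+n*.015)
s,Rt=state(); t=w2j(s["ee_pos"])-C; print("tool s,n",t@a,t@n)
piv=(post-C)@a; P=C+piv*a; th0=np.arctan2(a[0],a[1])
for d in (13,9,5,2,0):
    th=np.radians(d);A=np.array([np.sin(th),np.cos(th)]);N=np.array([A[1],-A[0]])
    t=P-A*(.095+piv)-N*.0295
    dw=np.r_[j2w(*t)-s["ee_pos"][:2],0]; print(d,t.round(4),(Rt.T@dw*100).round(2),"roll",round(th-.293,3), "R",(P-A*(.12+piv)).round(4))
```

```text
wid 0.0284 theta [-164.  -163.7   16.2] L [-0.0391  0.1023] R [-0.106  -0.1282] C [-0.0725 -0.0129]
post off -0.03436671320818652 0.08992679391605514
R far corner [-0.09154904 -0.13237003]
tool s,n -0.0917145931064175 -0.028643468072926965
13 [-0.1178 -0.1001] [0.   0.95 0.45] roll -0.066 R [-0.0947 -0.1311]
9 [-0.1056 -0.1046] [0.01 2.25 0.52] roll -0.136 R [-0.0803 -0.1339]
5 [-0.093  -0.1082] [0.01 3.56 0.51] roll -0.206 R [-0.0658 -0.1357]
2 [-0.0834 -0.1104] [0.01 4.54 0.43] roll -0.258 R [-0.0548 -0.1364]
0 [-0.077  -0.1115] [0.02 5.19 0.35] roll -0.293 R [-0.0475 -0.1365]
```

Request:
servo_tool(increments=[[0, 0, 0.9, 0.35, -0.05], [0, 0, 1.8, 0.5, -0.11], [0, 0, 2.7, 0.5, -0.16], [0, 0, 3.6, 0.5, -0.21], [0, 0, 4.5, 0.4, -0.26], [0, 0, 5.1, 0.35, -0.29], [0, 0, 5.1, 0.35, -0.29]])

```text
clock: 12.75
ee_pos: [0.5882, -0.0963, 0.0862]
tcp_rot: [0.488, 0.512, -0.487, 0.512]
force: [0.1, -0.6, -1.2]
opening: -0.0001
```

Run:
```python
from h import *
where()
p,d=snapshot("top"); crop(p,180,140,260,190,3,"t10.png")
p,d=snapshot("scene"); crop(p,180,150,240,180,3,"s10.png")
```

```text
clk 12.75 jig [-0.0788 -0.1103] z 0.0862 yang_j -0.005 F [ 0.1 -0.6 -1.2] op -0.0001 tilt [ 0.001 -0.    -1.   ] q [-0.29  0.71  1.56 -0.    0.87 -0.34]
```

View pics/t10.png

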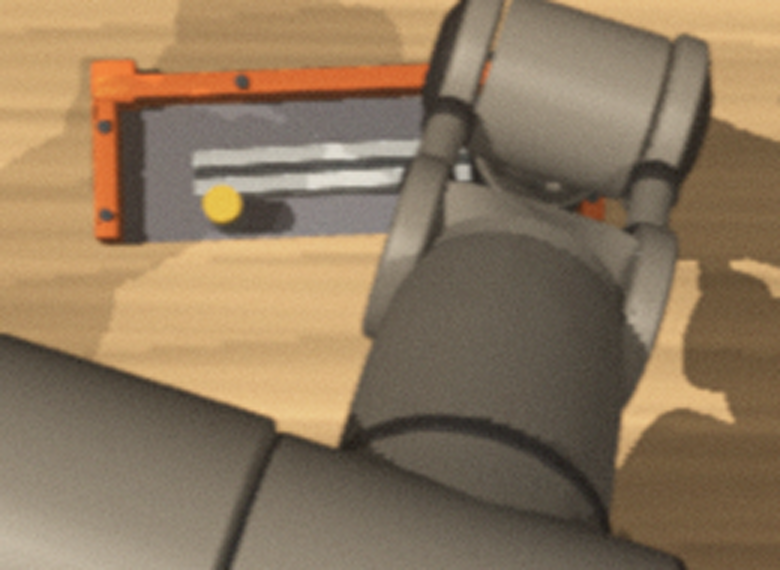

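View pics/s10.png

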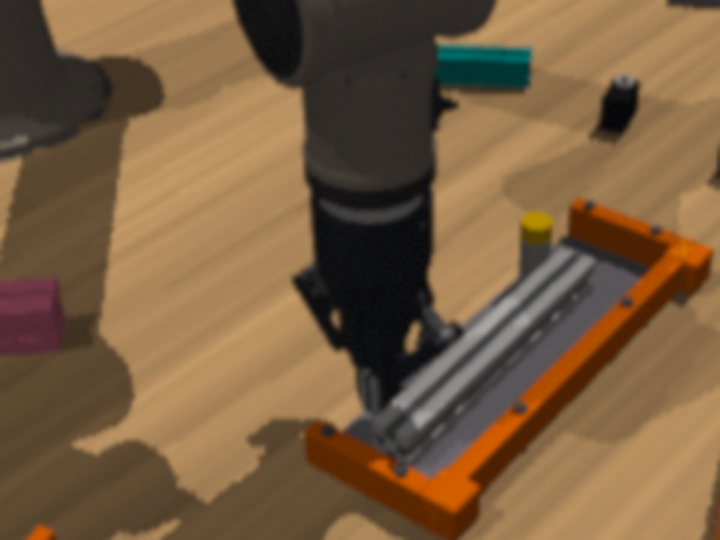

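Both views show the rail inside and behind the post, roughly parallel to the back fence. Top crop: left end at (195,172), and the post at (222,203) just touches its front side. I back off, lift and turn the jaw axis along the rail, then spread the fingers for a flat push.

Request:
servo_tool(increments=[[0, 0, -2, 0, 0], [0, -6, -3, 0, 0], [4, -8, -3, -3, 0.18], [5, -8, -3, -6, 0.36], [5, -8, -3, -9, 0.54], [5, -8, -3, -9.5, 0.72], [5, -8, -3, -9.5, 0.9], [5, -8, -3, -9.5, 1.08]])

```text
clock: 13.85
ee_pos: [0.5528, -0.0024, 0.166]
tcp_rot: [0.682, 0.187, -0.682, 0.187]
force: [0.5, 0.5, 0.4]
opening: 0.0503
```

Request:
servo_tool(increments=[[5, 0, 0, 0, 0.18], [5, 0, 0, 0, 0.36], [5, 0, 0, 0, 0.49], [5, 0, 0, 0, 0.49]])

```text
clock: 14.35
ee_pos: [0.5529, -0.0026, 0.166]
tcp_rot: [0.707, 0.018, -0.707, 0.018]
force: [-0.5, -0.2, -0.3]
opening: 0.0502
```

Run:
```python
from h import *
where()
go(-.095,-.014,.085,np.pi/2)
p,d=snapshot("top"); crop(p,180,140,260,190,3,"t11.png")
p,d=snapshot("scene"); crop(p,180,150,240,180,3,"s11.png")
```

```text
clk 14.35 jig [-0.1089 -0.0149] z 0.166 yang_j -1.574 F [-0.5 -0.2 -0.3] op 0.0502 tilt [ 0. -0. -1.] q [-0.14  0.54  1.63 -0.    0.98  1.38]
t cm [ 8.1  -0.09 -1.39] roll -0.003 alt 3.138 q6 1.376 w [ 0.567 -0.001]
```

View pics/s11.png

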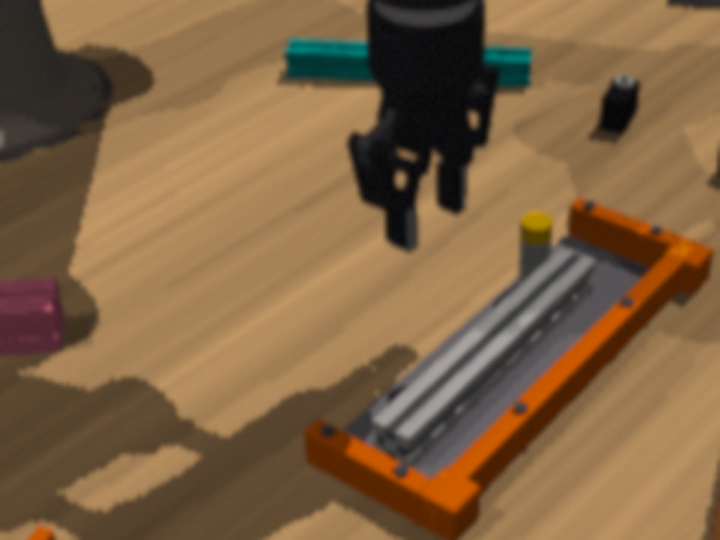

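View pics/t11.png

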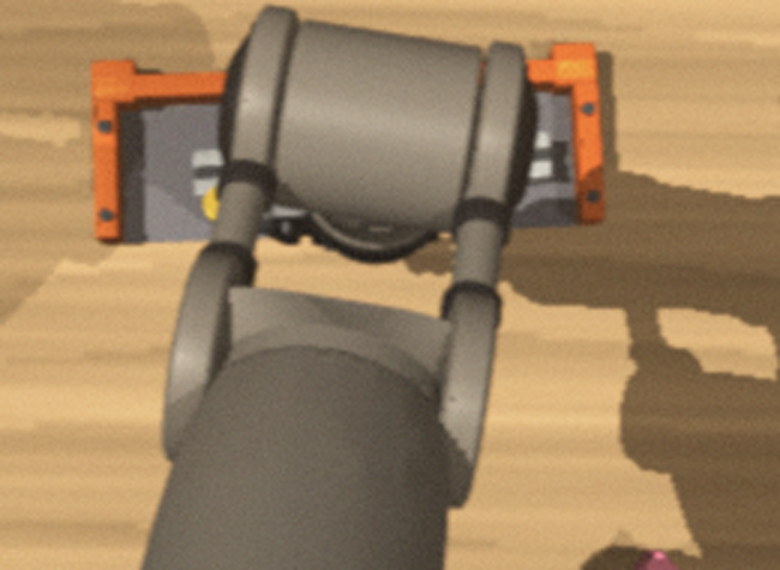

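Run:
```python
from h import *
def W(x,y,z=.03): return w2j(px2w("top",(x+.5)/3-.5+180,(y+.5)/3-.5+140,z))
for p in [(553,131),(549,178),(192,152),(193,193)]: print(W(*p).round(4))
```

```text
[-0.0345 -0.1386]
[-0.0665 -0.1343]
[-0.0397  0.1043]
[-0.0676  0.1044]
```

Request:
servo_tool(increments=[[5, 5, 0, 0, 0], [5, 8, 0, 0, 0], [5, 8.2, 0, 1.5, 0], [5, 8.2, 0, 2.5, 0], [5, 8.2, 0, 3.3, 0], [5, 8.2, 0, 4.1, 0], [5, 8.2, 0, 4.9, 0], [5, 8.2, 0, 5.5, 0]])

```text
clock: 15.45
ee_pos: [0.4977, -0.0055, 0.0841]
tcp_rot: [0.707, 0.018, -0.707, 0.018]
force: [0.4, -0.4, 0.9]
opening: 0.0503
```

Run:
```python
from h import *
where()
p,d=snapshot("top"); crop(p,180,140,260,190,3,"t12.png")
p,d=snapshot("scene"); crop(p,180,150,240,180,3,"s12.png")
```

```text
clk 15.45 jig [-0.1641 -0.0147] z 0.0841 yang_j -1.575 F [ 0.4 -0.4  0.9] op 0.0503 tilt [ 0. -0. -1.] q [-0.17  0.59  1.85 -0.    0.71  1.35]
```

View pics/s12.png

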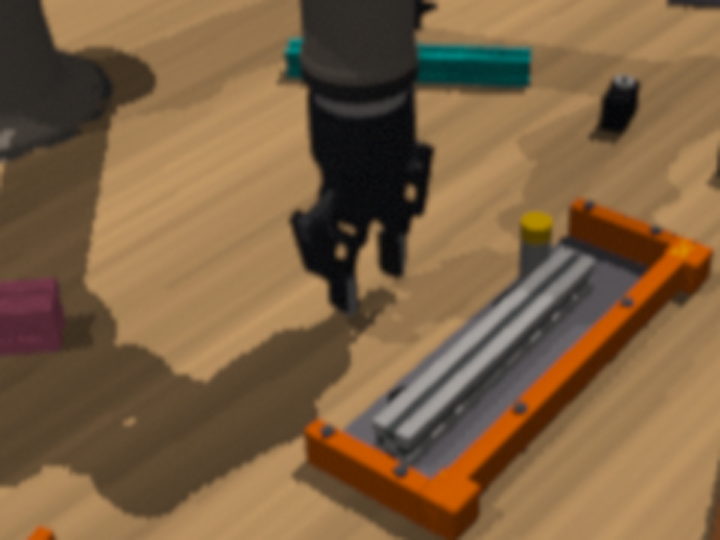

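View pics/t12.png

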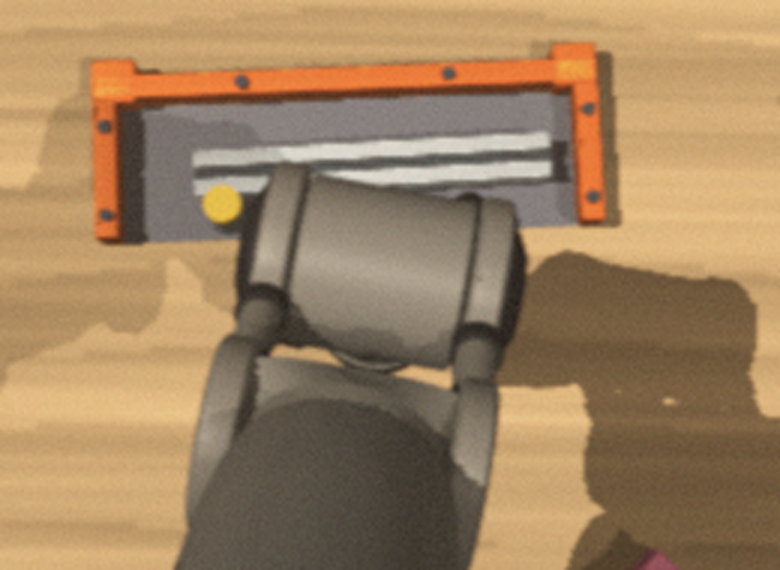

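My tz sign was wrong: the tool backed away from the rail and touched nothing. Forward is -tz here. The rail is unchanged, with its left end at (193,172) and right end at (550,155) in the top crop.

Request:
servo_tool(increments=[[5, 0, 0, -4, 0], [5, 0, 0, -7.5, 0], [5, 0, 0, -8.5, 0], [5, 0, 0, -9.2, 0], [5, 0, 0, -9.9, 0], [5, 0, 0, -10.6, 0], [5, 0, 0, -11.3, 0], [5, 0, 0, -11.8, 0]])

```text
clock: 16.55
ee_pos: [0.6164, 0.0005, 0.0839]
tcp_rot: [0.707, 0.018, -0.707, 0.018]
force: [-1.8, -0.2, -0.3]
opening: 0.0499
```

Run:
```python
from h import *
where()
p,d=snapshot("top"); crop(p,180,140,260,190,3,"t13.png")
p,d=snapshot("scene"); crop(p,180,150,240,180,3,"s13.png")
```

```text
clk 16.55 jig [-0.0453 -0.0152] z 0.0839 yang_j -1.575 F [-1.8 -0.2 -0.3] op 0.0499 tilt [ 0. -0. -1.] q [-0.12  0.74  1.5  -0.    0.9   1.4 ]
```

View pics/s13.png

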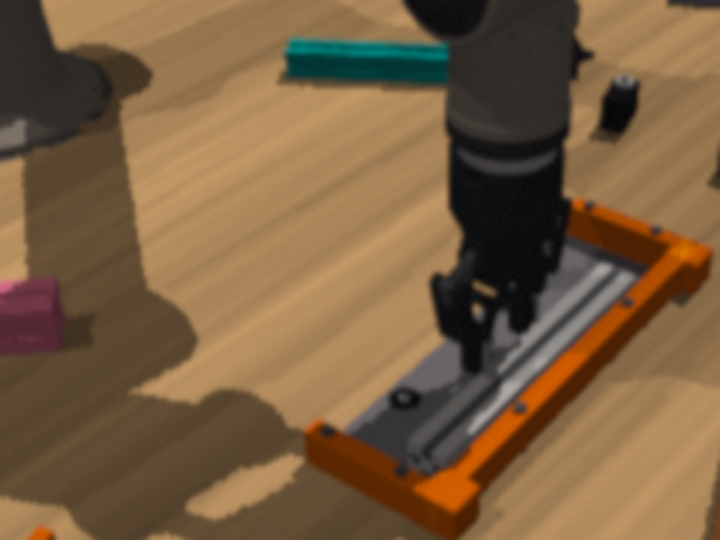

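View pics/t13.png

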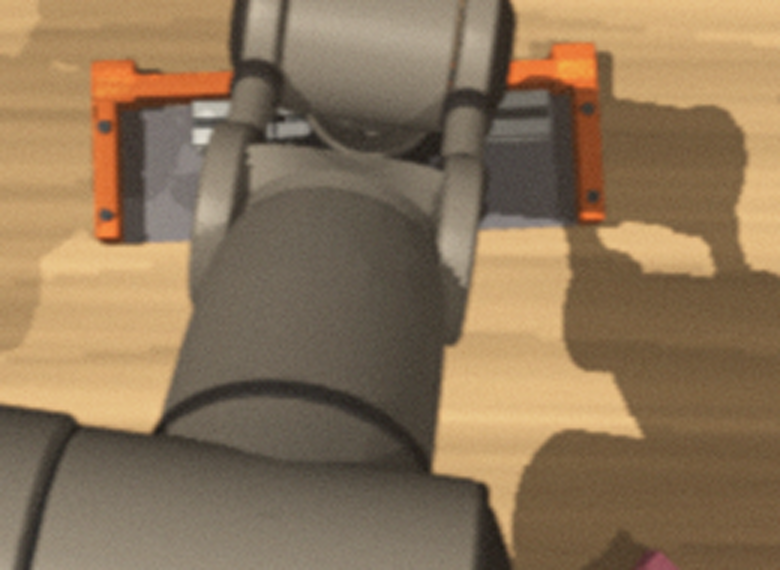

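Almost flush: only a thin gap shows along the back fence in the top crop, at about y=97 to 102. I press the last few millimetres, watching the force.

Request:
servo_tool(increments=[[5, 0, 0, -0.2, 0], [5, 0, 0, -0.4, 0], [5, 0, 0, -0.5, 0], [5, 0, 0, -0.5, 0]])

```text
clock: 17.15
ee_pos: [0.6208, 0.0008, 0.0839]
tcp_rot: [-0.707, -0.018, 0.707, -0.018]
force: [-4.1, -1.3, 2.7]
opening: 0.0503
```

Request:
servo_tool(increments=[[5, 0, 0, -0.2, 0], [5, 0, 0, -0.3, 0], [5, 0, 0, -0.3, 0]])

```text
clock: 17.52
ee_pos: [0.6216, 0.0008, 0.0838]
tcp_rot: [-0.705, -0.018, 0.709, -0.018]
force: [-12.5, -2.4, 9.0]
opening: 0.0501
```

The force rose to 12.5 N and the motion stalled, so the rail is against the back fence. I back off, lift clear and look.

Request:
servo_tool(increments=[[5, 0, 0, 1, 0], [5, 0, 0, 4, 0], [5, -5, 0, 6, 0], [5, -10, 0, 10, 0], [5, -14, 0, 15, 0], [5, -14, 0, 20, 0], [5, -14, 0, 22, 0], [5, -14, 0, 22, 0]])

```text
clock: 18.52
ee_pos: [0.4037, -0.0102, 0.2244]
tcp_rot: [0.708, 0.018, -0.706, 0.018]
force: [0.6, -0.3, -0.5]
opening: 0.0498
```

Run:
```python
from h import *
where()
p,d=snapshot("top"); crop(p,200,145,195,95,4,"t14.png"); cv2.imwrite("pics/t14f.png",p[:,:,::-1])
p,d=snapshot("scene"); crop(p,180,150,240,180,3,"s14.png")
```

```text
clk 18.52 jig [-0.2583 -0.0143] z 0.2244 yang_j -1.575 F [ 0.6 -0.3 -0.5] op 0.0498 tilt [ 0.002 -0.    -1.   ] q [-0.22  0.22  1.95  0.    0.97  1.3 ]
```

View pics/t14.png

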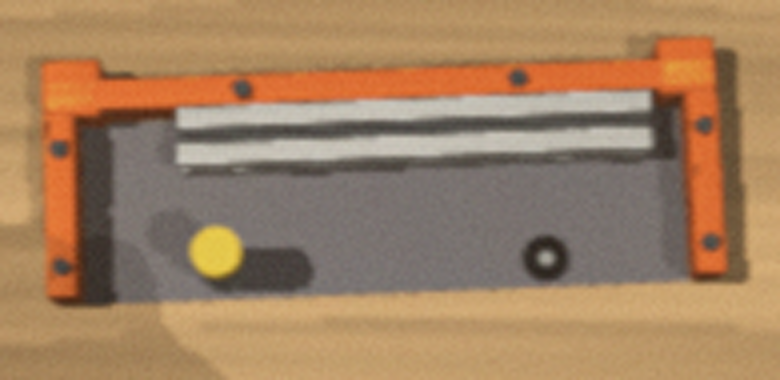

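View pics/s14.png

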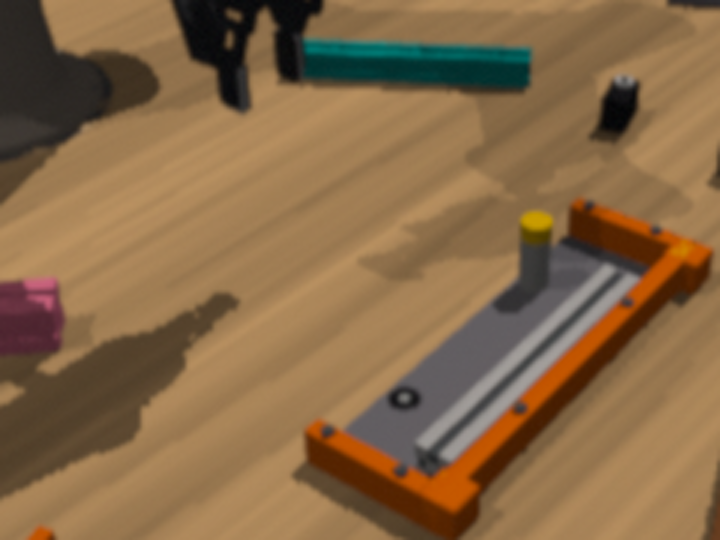

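View pics/t14f.png

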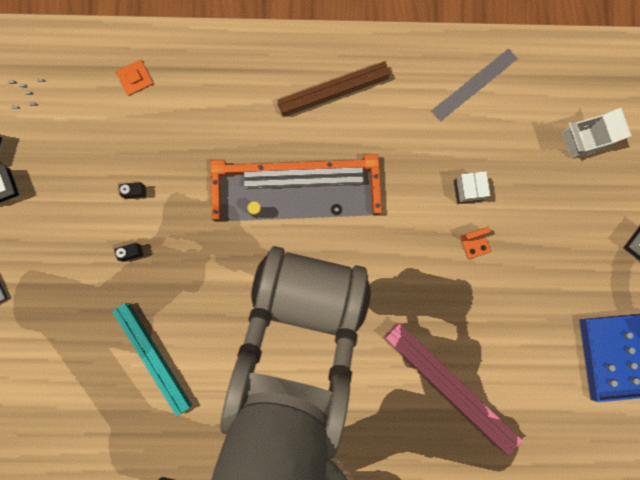

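Run:
```python
from h import *
def W(x,y,z=.03): return w2j(px2w("top",(x+.5)/4-.5+200,(y+.5)/4-.5+145,z))
P=[W(*p) for p in [(177,108),(177,164),(653,90),(653,149)]]
print(P,"Lc",(P[0]+P[1])/2,"Rc",(P[2]+P[3])/2)
```

```text
[array([-0.00136087,  0.10287677]), array([-0.03012372,  0.10366263]), array([-0.00100719, -0.13807654]), array([-0.03143841, -0.136495  ])] Lc [-0.01574229  0.1032697 ] Rc [-0.0162228  -0.13728577]
```

The rail is flush, with its ends at x = -0.0157 and -0.0162 and y = +0.103 and -0.137. All of these are within limits, the bystanders have not moved, and the arm is clear. I hand the job in.

```bash
python3 -c "
from station import *
print(finish_job())"
```

```text
the job is handed in; nothing more can be done
None
```

The rail is in the bay, flat and flush along the back fence, and I handed the job in at about 18.6 s of the 72 s allowed. I pushed it only with the fingers:
1. I slid it right along its own axis.
2. I swung its left end forward to about 32°.
3. I pushed it in past the post from its right end.
4. I swung the right end in.
5. I pressed it home with spread fingers, until the force reached 12.5 N against the back fence.

**Final position:** in the last top picture the end centres are at jig (-0.0157, +0.103) and (-0.0162, -0.137) m. Both are within the limits, with about 1 mm of gap at the back.

**On-the-way condition:** one end in and the other still out was held for several seconds. The left end's x went from about -0.047 to -0.025 m while the right end was at -0.177 to -0.153 m.

**Bystanders:** the servos, carton and bracket look unmoved in that picture, and the arm is clear of everything.

**Checks that disagreed:**
- One move went the wrong way because I had the tool z sign reversed. It touched nothing.
- Rail widths read off the pictures came out at 27 to 30 mm instead of 30 mm. The bay width came out at 307 mm instead of 310 mm. So the positions are good to about 2–3 mm.

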